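Set the guide pins and present the crank lever over its fixture

ROBOT

A 6-joint arm with a two-finger parallel gripper is mounted at the origin on the work surface. World frame = base frame: x ahead of the robot, y to its left, z up, the work surface at z = 0. Lengths are in m, angles in rad, forces in N, time in s.
With the tool pointing down it reaches from about 0.35 to 0.775 m from the base axis. Payload 5.5 kg.
Tool frame: the origin (TCP) lies midway between the tips of the shut fingers; the grasp point (between the pads) lies 19 mm behind it; z points along the fingers, y is the line along which they close (so a half turn about z gives the same grasp; the last joint's range is limited). The gripper opens to 85 mm and grips with 20 to 120 N. Pads are 22 mm wide; open, the fingers measure 114 mm over their backs; the gripper's body (76 mm by 85 mm) begins 54 mm behind the grasp point. The pads swing forward as they close: fully open they stand 13 mm farther back than shut.
Start: joints at [1.012, 0.313, 0.046, 1.304, 0, 1.431], TCP at [0.234, 0.525, 0.231] pointing down, gripper open.
Joint ranges: [-2.76, 2.76], [-0.86, 1.69], [-1.03, 1.26], [-2.2, 2.34], [-1.47, 1.5], [-3.14, 3.14]. Speed limits (rad/s): [2.57, 2.57, 3.14, 3.14, 3.14, 3.14].

INTERFACE

Orientations are given as a unit quaternion [w, x, y, z].
In Python, from workcell import env gives the robot as it stands.
- The arm moves only by the tool move_arm, never from a script. Its argument "targets" is a list of rows, each a list of 3 entries, a list of its own where there are three numbers: the shift along the tool's x, y, z in mm, then the turn, a rotation vector about the tool's x, y, z in units of 10 degrees (1.0 is 10 degrees), then the closure, from -1 (fully open) to 1 (shut). In form: [[[dx, dy, dz], [ax, ay, az], gripper], ...]. A call has 1 to 5 rows; each row is the pose to reach, as a shift and turn from the pose commanded when the call began, along the tool's axes at that moment; what a row does not reach only later rows make up. A row lasts 1/8 s, in which the tool goes at most 62.5 mm and 10.7 degrees, less where a joint would pass 70% of its speed; a pose out of reach is approached as far as the arm can. A call with a gripper value outside its range is refused whole. The fingers move at their own pace and stop on an object; "squeeze" is the grip in N (left out, the last holds). Time passes only in rows, so rows that repeat a pose let the fingers close. It gives the time, the measured TCP pose, the force, the opening and the grip force at its end, in the units of the state.
- env.get_state(): the state, without advancing time (a new reading comes with each control period).
- env.read_camera(name): name is "side" or "top"; returns a dict with "pixels" (384x512x3 uint8, red, green, blue), "fovy" (degrees; the focal length in pixels is half the picture's height over the tangent of half this angle, whatever the lens; pixels are square), "cx", "cy" (the principal point, pixels), "extrinsics" (4x4, takes a point from world to camera coordinates). Camera axes: x right, y up, looking along -z (the intrinsics and any distortion apply to the point x, -y, -z); pixel columns grow to the right and rows downward; lengths in m; the calibration is good to about 2 mm. A picture is of the moment at which its call begins. There is no depth.
- env.hand_in(): hands the job in; it is judged then, once.
Trained networks look in a picture, given as the dict that the camera call returned (one of the last four; its "shot" number tells which), for a name from the list of things; names that differ only in an ending like _2 or _b are one class to them, and where a whole thing is asked for, a point or a joint stands for the part that bears it (a point fixed in the world has none). Each returns a list of dicts, best first, with "confidence" (0 to 1); they miss things now and then, are a little off and sometimes report something else, mostly with a low value. They report only what shows in the picture. A call takes as long as a camera call.
- env.spot_in(thing, picture): "centre" ([x, y, z] in m, in world coordinates, good to about 4 mm: the middle of the surface that is visible of it).
- env.regions_of(thing, picture): "mask" (384x512 bool, what is visible of it).
- env.landmark_of(thing, picture): "centre" ([x, y, z] in m, in world coordinates, good to about 4 mm: a listed point, or the origin of a listed thing).
The state is a dict: "clock": time; "joint_pos": joint angles; "qvel": joint speeds; "tau": joint torques, N m; "tcp_pos": TCP position; "orientation": TCP orientation; "wrist_force": force on the tool from outside, world axes, zero at the start; "ft_torque": the same for the moment, N m; "finger_gap": finger opening in m; "grip_force": force on a finger pad.
Only numpy, scipy, OpenCV 4.12 (cv2) and the standard library are available. Lean on these libraries where they do the work, as an engineer would, in place of code of your own. Each camera call takes 0.05 s, during which the arm holds its last target. There are 200 camera calls.

TASK

Take the two guide pins from the wooden stand and drop each end-down into the fixture, the thick pin in the wide hole and the thin one in the narrow hole, fully home, and let go of them. Then pick up the crank lever by its balance point and hold it still and level above the fixture, hub bore directly over the thick pin and eye bore over the thin pin, its underside about 3 cm above the pin tops. Finish while still holding it there, and leave the other parts on the bench alone.

Things in the scene. Friction and masses are not known exactly. Their poses are not given: they have to be found in the camera images.
- fixture: Steel fixture, fixed: a block 236 long (x) x 66 wide (y) x 40 high, with low bolted flanges on its long sides (10 high, out to 50 from the middle line). Origin under its centre, x from the wide hole to the narrow hole, z up. Two blind holes from the top, both 32 deep (floor 8 above the table). Sizes in mm.
- wide_hole (a point): Centre of the mouth (at the top face, 40 above the table) of the fixture's wide hole, 19 in diameter, 90 from the block's middle. It takes the thick pin. Axes as the fixture. Sizes in mm.
- narrow_hole (a point): Centre of the mouth (at the top face) of the fixture's narrow hole, 13 in diameter, 180 from the wide hole. It takes the thin pin. Axes as the fixture. Sizes in mm.
- stock: Light wooden pin stand, fixed, 110 (x) x 50 (y) x 36 high, with two holes in a row along its x, 50 apart, each 19 wide and 28 deep (floor 8 above the table). One pin stands in each; which pin is in which varies. Origin under its centre. Sizes in mm.
- thick_pin_centre (a point): Centre, half-way up, of the loose thick steel guide pin: 16 in diameter, 90 long, about 140 g, standing upright in the stand at first, so that its foot is 8 and its top 98 above the table. z along the pin. Standing in the fixture its foot is again 8 and its top 98 above the table. Sizes in mm.
- thin_pin_centre (a point): Centre, half-way up, of the loose thin steel guide pin: 10 in diameter, 90 long, about 55 g, standing upright in the other hole of the stand, foot 8 and top 98 above the table. z along the pin. Sizes in mm.
- lever_balance (a point): Balance point of the loose cast-aluminium crank lever (0.3 to 0.48 kg, lying on hub and eye): middle of the arm's section, 25 above the table and the lever's underside, 50 from the hub's axis and 130 from the eye's. x along the arm from the heavy hub to the small eye, z up. The arm is straight, 14 wide (y), 18 thick (16 to 34 above the underside), clear of the table. Sizes in mm.
- hub_bore (a point): Lever: middle of the underside of the hub, a round boss 50 in diameter and 40 high with a 20 bore right through. Axes as the lever. Sizes in mm.
- eye_bore (a point): Lever: middle of the underside level of the eye, a round boss 26 in diameter and 36 high with a 14 bore right through, 180 from the hub's axis. Sizes in mm.
- contactor_centre (a point): Bystander: loose white and grey contactor, 45 x 50 x 68. About its centre. To be left alone. Sizes in mm.
- terminals_centre (a point): Bystander: loose row of white terminal blocks with green tops, 50 x 110 x 43. About its centre. To be left alone. Sizes in mm.
- relay_centre (a point): Bystander: loose black and grey plug-in relay, 35 x 50 x 55. About its centre. To be left alone. Sizes in mm.
- gland_centre (a point): Bystander: loose grey cable gland, 52 across, 32 high. About its centre. To be left alone. Sizes in mm.
- ferrule_jar_centre (a point): Bystander: loose clear jar, 60 across, 70 high. About its centre. To be left alone. Sizes in mm.
- switch_block_centre (a point): Bystander: loose red switch block with a black cap, 30 x 45 x 44. About its centre. To be left alone. Sizes in mm.
- screwdriver_grip (a point): Bystander: loose screwdriver with an orange handle, 200 long, lying on the table; this point is on its handle. To be left alone. Sizes in mm.

How it is judged:
On the way, in this order (a step that is already met when the one before it is completed fails the run):
1. both pins stand home in their own holes, released, the lever still down (z of thick_pin_centre in the frame of wide_hole between 0.005 and 0.018 m and horizontal distance between thick_pin_centre and wide_hole below 0.01 m and angle between each of thick_pin_centre, thin_pin_centre's own z axis and vertical below 0.17 rad and z of thin_pin_centre in the frame of narrow_hole between 0.005 and 0.018 m and horizontal distance between thin_pin_centre and narrow_hole below 0.01 m and contact force between the fingers and thick_pin below 0.05 N and contact force between the fingers and thin_pin below 0.05 N and height (world z) of lever_balance below 0.035 m), for 0.2 s.
2. the lever is lifted off the table (height (world z) of lever_balance above 0.06 m and contact force between the fingers and lever above 2 N), for 0.2 s.
At the end, for the whole second after the job is handed in: Pins in own holes, feet within 8 mm of home, upright within 0.17 rad, let go. Lever held within 22 mm of its balance point, level within 0.09 rad, bores within 12 mm of their holes' axes, underside 12 to 57 mm above the pin tops (nominally 30), still, touching neither pins nor fixture (z of thick_pin_centre in the frame of wide_hole between 0.005 and 0.018 m and horizontal distance between thick_pin_centre and wide_hole below 0.01 m and angle between each of thick_pin_centre, thin_pin_centre's own z axis and vertical below 0.17 rad and z of thin_pin_centre in the frame of narrow_hole between 0.005 and 0.018 m and horizontal distance between thin_pin_centre and narrow_hole below 0.01 m and contact force between each of the fingers, lever and thick_pin below 0.05 N and contact force between each of the fingers, lever and thin_pin below 0.05 N and horizontal distance between hub_bore and wide_hole below 0.012 m and horizontal distance between eye_bore and narrow_hole below 0.012 m and z of lever_balance in the frame of wide_hole between 0.095 and 0.14 m and angle between lever_balance's own z axis and vertical below 0.09 rad and x of the grasp point in the frame of lever_balance between -0.022 and 0.022 m and contact force between the fingers and lever above 2 N and linear speed of lever below 0.03 m/s and angular speed of lever below 0.15 rad/s and contact force between lever and fixture below 0.05 N); the arm keeps its last pose, push and grip.
It fails at once if a bystander is moved by more than 30 mm (distance of any of contactor_centre, terminals_centre, relay_centre, gland_centre, ferrule_jar_centre, switch_block_centre, screwdriver_grip from where it was at the start of the episode above 0.03 m).
It also fails if it takes over 72 s, if anything falls off the work surface, if the arm or the gripper's body presses on something with over 40 N, if the wrist force passes 120 N, or if a joint passes its speed limit or range.

## Working session

There is one attempt and no reset: what is moved stays moved. The work goes in short steps, Python scripts to look and compute and a tool call to move; the robot and the scene stay as the last step left them, time stands still between calls to the robot, and variables do not carry over. Pictures are saved under pics/ and viewed, at most 10 in all, crops included, and the job is handed in when it is done.

Besides the shell and the picture viewer there is one more tool, called after "Emit:" as name(argument=value, ...) on one line, values as JSON. move_arm: Moves the arm, as the interface text tells. Its arguments: {"type":"object","properties":{"targets":{"type":"array","items":{"type":"array"}},"squeeze":{"type":"number"}},"required":["targets"]}

```bash
mkdir -p pics; ls; python3 - <<'E'
from workcell import env
import cv2,numpy as np
s=env.get_state();print({k:np.round(v,3).tolist() for k,v in s.items()})
for n in("top","side"):
    p=env.read_camera(n);cv2.imwrite(f"pics/{n}0.png",p["pixels"][:,:,::-1])
    print(n,[k for k in p if k!="pixels"],p["fovy"],p["cx"],p["cy"],np.round(p["extrinsics"],3).tolist())
    for t in "fixture wide_hole narrow_hole stock thick_pin_centre thin_pin_centre lever_balance hub_bore eye_bore contactor_centre terminals_centre relay_centre gland_centre ferrule_jar_centre switch_block_centre screwdriver_grip".split():
        r=env.landmark_of(t,p);print(t,[(np.round(d["centre"],3).tolist(),round(d["confidence"],2)) for d in r[:2]])
E
```

```text
pics
{'clock': 0.0, 'joint_pos': [1.012, 0.314, 0.045, 1.304, -0.0, 1.431], 'qvel': [-0.001, 0.001, -0.001, 0.001, -0.001, 0.001], 'tau': [0.0, -48.063, 29.853, 0.019, 0.0, -0.0], 'tcp_pos': [0.234, 0.525, 0.23], 'orientation': [-0.0, 0.208, 0.978, -0.001], 'wrist_force': [0.488, 0.215, 0.303], 'ft_torque': [-0.005, -0.005, 0.002], 'grip_force': 0.0, 'finger_gap': 0.085}
top ['fovy', 'cx', 'cy', 'extrinsics', 'shot'] 43.71163431952411 257.48576586586194 205.59672672865156 [[0.015, -1.0, -0.023, 0.019], [0.99, 0.012, 0.138, -0.586], [-0.138, -0.025, 0.99, -1.352], [0.0, 0.0, 0.0, 1.0]]
fixture [([0.543, 0.224, -0.003], 0.81)]
wide_hole [([0.454, 0.212, 0.038], 0.81), ([0.4, 0.421, 0.015], 0.42)]
narrow_hole [([0.632, 0.23, 0.038], 0.83)]
stock [([0.546, -0.001, 0.0], 0.7)]
thick_pin_centre [([0.572, 0.002, 0.056], 0.51)]
thin_pin_centre []
lever_balance [([0.529, -0.211, 0.026], 0.89)]
hub_bore [([0.474, -0.213, -0.001], 0.66)]
eye_bore [([0.653, -0.205, 0.0], 0.81), ([0.556, -0.43, 0.013], 0.57)]
contactor_centre [([0.388, 0.007, 0.031], 0.74)]
terminals_centre [([0.762, 0.136, 0.016
[... 659 characters left out ...]
5, 0.002, 0.054], 0.63), ([0.752, -0.176, 0.027], 0.31)]
thin_pin_centre [([0.524, 0.004, 0.056], 0.48)]
lever_balance [([0.532, -0.215, 0.027], 0.78)]
hub_bore [([0.473, -0.219, -0.003], 0.79)]
eye_bore [([0.654, -0.208, -0.001], 0.67)]
contactor_centre [([0.386, 0.003, 0.032], 0.57), ([0.602, 0.419, 0.035], 0.39)]
terminals_centre [([0.758, 0.141, 0.019], 0.7)]
relay_centre [([0.402, 0.419, 0.021], 0.74), ([0.756, 0.017, 0.029], 0.56)]
gland_centre [([0.404, 0.42, 0.021], 0.48)]
ferrule_jar_centre [([0.603, 0.421, 0.037], 0.79)]
switch_block_centre [([0.752, -0.177, 0.026], 0.81), ([0.574, 0.005, 0.054], 0.55)]
screwdriver_grip [([0.552, -0.431, 0.01], 0.78), ([0.543, 0.225, 0.002], 0.62)]
```

View pics/top0.png

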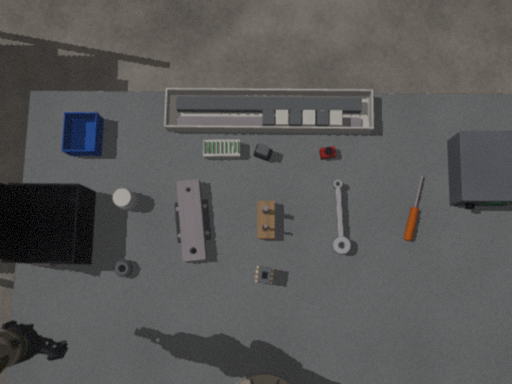

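View pics/side0.png

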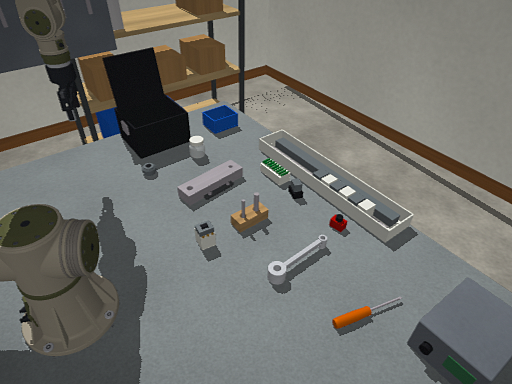

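The top view shows the stand at (266,219), fixture at (192,220) with its wide hole at (193,251), and lever from hub (342,245) to eye (338,184). In the side view the thin pin is at (243,210) and the thick one at (256,203). Next I average the landmarks and fit the known geometry.

```bash
cat > h.py <<'E'
from workcell import env
import numpy as np, cv2
from scipy.spatial.transform import Rotation as R
def look(things,n=4,cams=("top","side"),mc=.4):
    out={t:{c:[] for c in cams} for t in things}
    for c in cams:
        for _ in range(n):
            p=env.read_camera(c)
            for t in things:
                r=env.landmark_of(t,p)
                if r and r[0]["confidence"]>mc: out[t][c].append(r[0]["centre"])
    return out
def show(o):
    for t,d in o.items():
        for c,v in d.items():
            if v: print(t,c,len(v),np.round(np.median(v,0)*1e3,1),np.round(np.std(v,0)*1e3,1))
def go(pos,yaw=None):
    """shift mm / turn (10deg) in tool axes to bring the TCP to pos (m), tool y at world yaw (deg), pointing down"""
    s=env.get_state();q=s["orientation"];r=R.from_quat([q[1],q[2],q[3],q[0]])
    M=r.as_matrix();print("tcp",np.round(np.array(s["tcp_pos"])*1e3,1),"yaw y",round(np.degrees(np.arctan2(M[1,1],M[0,1])),1),"t",s["clock"])
    print("shift",np.round(M.T@(np.array(pos)-s["tcp_pos"])*1e3,1))
    if yaw is not None:
        a=np.radians(yaw);y=np.array([np.cos(a),np.sin(a),0]);z=np.array([0,0,-1.]);T=np.c_[np.cross(y,z),y,z]
        print("turn",np.round(np.degrees((r.inv()*R.from_matrix(T)).as_rotvec())/10,3))
def proj(p,X):
    X=np.atleast_2d(X);c=X@p["extrinsics"][:3,:3].T+p["extrinsics"][:3,3]
    f=192/np.tan(np.radians(p["fovy"])/2)
    return np.c_[p["cx"]+f*c[:,0]/-c[:,2],p["cy"]+f*c[:,1]/c[:,2]]
E
python3 - <<'E'
from h import *
o=look("fixture wide_hole narrow_hole stock thick_pin_centre thin_pin_centre lever_balance hub_bore eye_bore".split(),6);show(o)
for c in("top","side"):
    p=env.read_camera(c);im=p["pixels"][:,:,::-1].copy()
    x0,y0,w=(165,170,200) if c=="top" else (165,150,200)
    big=cv2.resize(im[y0:y0+110,x0:x0+w],None,fx=4,fy=4,interpolation=cv2.INTER_CUBIC)
    for t,X in dict(wide=[.456,.211,.04],nar=[.633,.231,.04],thickT=[.573,.002,.098],thinT=[.523,.003,.098],hub=[.474,-.216,.04],eye=[.653,-.207,.036]).items():
        u=proj(p,X)[0];print(c,t,u.round(1));cv2.drawMarker(big,tuple(int(v) for v in (u-[x0,y0]+.5)*4),(0,0,255),0,10,1)
    cv2.imwrite(f"pics/{c}1.png",cv2.convertScaleAbs(big,alpha=1.5))
go([.524,.003,.2],90)
E
```

```text
fixture top 5 [541.8 222.7  -0.6] [1.4 0.5 1. ]
fixture side 6 [545.  222.8   2.5] [1.2 1.1 1. ]
wide_hole top 5 [454.7 213.3  38.3] [58.8 80.9  2.2]
wide_hole side 6 [456.4 211.3  37.8] [1.3 2.2 2.4]
narrow_hole top 6 [634.2 231.3  37.4] [0.9 0.6 1.3]
narrow_hole side 6 [633.9 231.6  40.1] [1.4 0.7 1.7]
stock top 6 [ 5.474e+02  1.200e+00 -2.000e-01] [0.9 2.  1. ]
stock side 6 [548.8   5.   -1.2] [79.7 49.8  7.4]
thick_pin_centre top 5 [573.2   6.9  53.9] [25.6 89.8  7.5]
thick_pin_centre side 6 [572.3   3.1  51.6] [37.5 82.6 20.4]
thin_pin_centre top 1 [ 752.6 -176.5   14.6] [0. 0. 0.]
thin_pin_centre side 6 [522.7   5.1  55.4] [ 2.4 83.3 11.2]
lever_balance top 6 [ 524.7 -210.1   26.2] [1.4 1.3 1.8]
lever_balance side 6 [ 529.1 -216.3   26.1] [1.3 0.8 1.7]
hub_bore top 5 [ 473.9 -215.3    0.9] [0.7 1.4 0.8]
hub_bore side 6 [ 475.9 -216.8   -1.4] [1.5 1.  3.1]
eye_bore top 6 [ 655.5 -204.     1.5] [1.7 1.  1.4]
eye_bore side 6 [ 6.551e+02 -2.075e+02  2.000e-01] [40.4 79.8  1. ]
top wide [193.1 249.5]
top nar [188.4 189. ]
top thickT [266.  207.5]
top thinT [265.4 225.4]
top hub [341.7 245.4]
top eye [337.8 184.2]
side wide [189.9 187.5]
side nar [230.5 166.3]
side thickT [256.3 193.9]
side thinT [242.7 200.1]
side hub [276.1 268. ]
side eye [321.7 237.7]
tcp [233.9 525.3 231.3] yaw y 66.0 t 7.8
shift [-477.5 -359.2   31.3]
turn [ 0.     0.    -2.399]
```

View pics/top1.png

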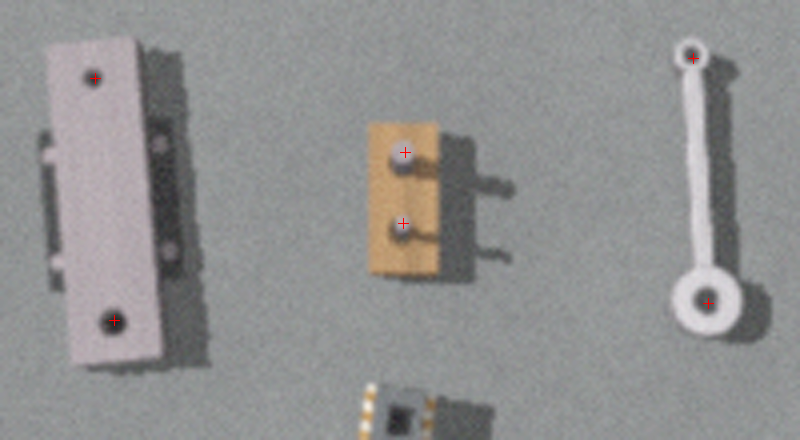

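View pics/side1.png

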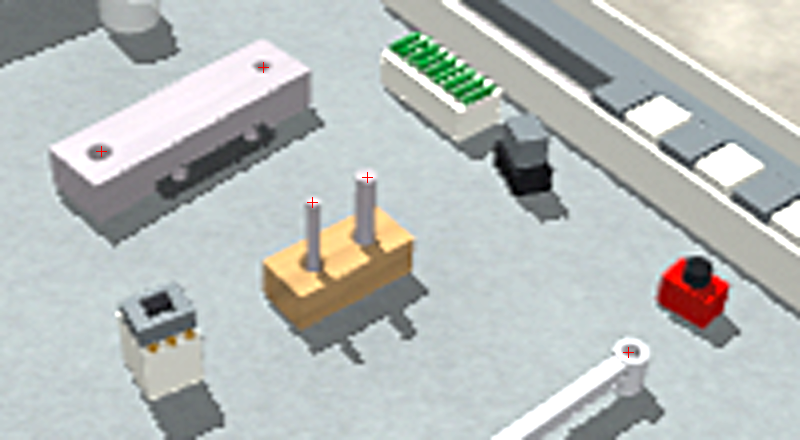

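The top view shows holes at about (193,249.5) and (188,189), and the side view shows pin tops at (256,194) and (243,200). All projected marks land on their features, so positions are good to 1–2 mm. I'm setting out for the thin pin.

Emit:
move_arm(targets=[[[-60,-45,4],[0,0,-0.3],-1],[[-119,-90,8],[0,0,-0.6],-1],[[-179,-135,12],[0,0,-0.9],-1],[[-238,-180,15],[0,0,-1.2],-1],[[-290,-218,20],[0,0,-1.5],-1]], squeeze=40)

```text
clock: 8.43
tcp_pos: [0.386, 0.2508, 0.2148]
orientation: [0.001, 0.077, 0.997, 0.0]
wrist_force: [0.9, 0.9, 0.2]
finger_gap: 0.0852
grip_force: 0.0
```

```bash
python3 -c "
from h import *
go([.523,.003,.13],90)"
```

```text
tcp [386.  250.8 214.8] yaw y 81.1 t 8.425
shift [-173.4 -223.8   84.8]
turn [ 0.004  0.007 -0.888]
```

Emit:
move_arm(targets=[[[-35,-45,3],[0,0,-0.2],-1],[[-70,-90,6],[0,0,-0.4],-1],[[-105,-136,15],[0,0,-0.6],-1],[[-140,-180,40],[0,0,-0.75],-1],[[-173,-224,60],[0,0,-0.89],-1]])

```text
clock: 9.05
tcp_pos: [0.5219, 0.0023, 0.1541]
orientation: [0.0, 0.001, 1.0, 0.0]
wrist_force: [1.4, 0.5, 0.1]
finger_gap: 0.0854
grip_force: 0.0
```

```bash
python3 -c "
from h import *
go([.523,.003,.06],90)"
```

```text
tcp [521.9   2.3 154.1] yaw y 89.9 t 9.05
shift [-1.   0.7 94.1]
turn [ 0.001  0.005 -0.007]
```

Emit:
move_arm(targets=[[[-1,0,45],[0,0,0],-1],[[-1,0,90],[0,0,0],-1],[[-1,0,94],[0,0,0],-1],[[-1,0,94],[0,0,0],1],[[-1,0,94],[0,0,0],1]])

```text
clock: 9.68
tcp_pos: [0.5238, 0.0042, 0.0626]
orientation: [0.002, 0.001, 1.0, -0.0]
wrist_force: [-0.1, 0.6, 0.3]
finger_gap: 0.0515
grip_force: 0.0
```

Emit:
move_arm(targets=[[[0,0,0],[0,0,0],1],[[0,0,0],[0,0,0],1],[[0,0,0],[0,0,0],1],[[0,0,0],[0,0,0],1]])

```text
clock: 10.18
tcp_pos: [0.5228, 0.0041, 0.0614]
orientation: [0.001, 0.001, 1.0, -0.0]
wrist_force: [-0.2, -0.8, 6.0]
finger_gap: 0.0091
grip_force: 39.1
```

Emit:
move_arm(targets=[[[0,0,-40],[0,0,0],1],[[0,0,-90],[0,0,0],1],[[-25,40,-90],[0,0,0],1],[[-55,95,-90],[0,0,0],1],[[-80,140,-90],[0,0,0],1]])

```text
clock: 10.8
tcp_pos: [0.6031, 0.1457, 0.1505]
orientation: [0.0, 0.001, 1.0, 0.0]
wrist_force: [0.2, -0.5, -1.4]
finger_gap: 0.009
grip_force: 39.1
```

```bash
python3 -c "
from h import *
go([.634,.2315,.115],90);go([.634,.2315,.115],96)"
```

```text
tcp [603.1 145.7 150.5] yaw y 89.9 t 10.8
shift [-30.7  85.9  35.6]
turn [ 0.001  0.002 -0.01 ]
tcp [603.1 145.7 150.5] yaw y 89.9 t 10.8
shift [-30.7  85.9  35.6]
turn [ 0.001  0.002 -0.61 ]
```

Emit:
move_arm(targets=[[[-20,45,0],[0,0,0],1],[[-31,86,10],[0,0,0],1],[[-31,86,36],[0,0,0],1],[[-31,86,36],[0,0,0],1]])

```text
clock: 11.3
tcp_pos: [0.6312, 0.2301, 0.1114]
orientation: [-0.003, 0.0, 1.0, -0.001]
wrist_force: [-0.6, -0.2, -0.4]
finger_gap: 0.0089
grip_force: 39.1
```

```bash
python3 - <<'E'
from h import *
go([.634,.2315,.115],90)
ims=[]
for c in("side","top"):
    p=env.read_camera(c);im=p["pixels"][:,:,::-1].copy()
    u=proj(p,[.634,.2315,.06])[0].round().astype(int);x0,y0=u-[33,40]
    big=cv2.resize(im[y0:y0+80,x0:x0+66],None,fx=6,fy=6,interpolation=cv2.INTER_CUBIC);ims.append(cv2.convertScaleAbs(big,alpha=1.5))
    s=env.get_state()["tcp_pos"]
    print(c,x0,y0,"hole",proj(p,[.634,.2315,.04])-[x0,y0],"foot",proj(p,[s[0],s[1],s[2]-.053])-[x0,y0])
cv2.imwrite("pics/a.png",np.hstack(ims))
E
```

```text
tcp [631.2 230.1 111.4] yaw y 90.0 t 11.3
shift [-2.8  1.4 -3.6]
turn [-0.008 -0.034 -0.004]
side 197 122 hole [[33.61434787 44.1189968 ]] foot [[33.3353197  39.93485044]]
top 154 147 hole [[34.24225669 41.67386708]] foot [[33.6469233 40.7254787]]
```

View pics/a.png

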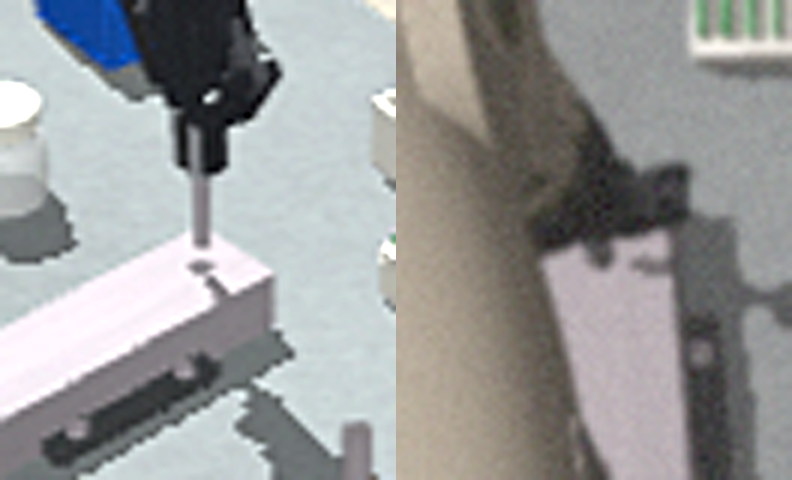

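The side crop shows the pin foot at (202,245) just above the narrow hole at (201,267), almost aligned. I'll measure it at sub-pixel level after settling.

```bash
cat >> h.py <<'E'
def feet(hole,pinr,footz_off,n=3):
    """side camera: hole-mouth centroid and pin silhouette vs model; returns needed world xy shift of the pin (mm)"""
    P=[];A=0
    for _ in range(n):
        p=env.read_camera("side");A=A+p["pixels"].astype(float);P.append(env.get_state()["tcp_pos"])
    g=(A/n).mean(2);print("tcp spread",np.std(P,0)*1e3,"mean",np.mean(P,0)*1e3)
    return p,g,np.mean(P,0)
E
python3 - <<'E'
from h import *
p,g,s=feet(None,0,0,4)
u=proj(p,[.634,.2315,.05])[0].round().astype(int)
x0,y0=u-[8,14]
print(x0,y0);print(g[y0:y0+24,x0:x0+17].round().astype(int))
for z in (.04,.058,.075,.09): print(z,proj(p,[s[0],s[1],z]).round(2),proj(p,[.634,.2315,z]).round(2))
E
```

```text
tcp spread [0.20243157 0.02002103 0.27565147] mean [634.01676096 229.49315929 115.72093166]
223 150
[[139 138 140 142 143 149 116  95  84  95 130 145 145 143 140 138 139]
 [140 138 138 141 142 144 116  95  89 107 138 143 141 141 138 138 139]
 [139 137 137 136 138 142 119  95  87  98 131 137 137 140 141 140 137]
 [138 139 140 138 138 140 123  96  87  99 134 141 139 139 138 138 140]
 [137 138 139 139 140 142 126  98  86 101 136 139 138 138 138 137 138]
 [137 140 140 138 139 142 126  96  86 103 136 140 138 137 136 137 139]
 [137 139 140 140 140 140 124  96  86 103 137 141 139 141 141 140 141]
 [135 135 137 139 140 141 129  98  86  98 134 140 139 139 138 138 140]
 [136 135 137 135 135 140 128  97  86 101 138 142 137 136 137 136 135]
 [136 138 139 137 137 140 130  97  86  96 134 142 140 138 138 135 134]
 [140 140 139 136 135 152 154 105  83  87 129 138 139 140 140 139 138]
 [139 138 133 147 164 168 160 102  75 111 148 140 135 137 138 138 139]
 [132 148 164 166 168 170 172 147 130 159 169 162 148 140 137 135 135]
 [165 167 167 168 168 167 169 168 167 168 168 170 171 159 141 137 137]
 [167 
[... 170 characters left out ...]
 81 120 161 166 163 163 165 169 169]
 [166 166 165 166 170 167 116 100 116 159 170 167 167 168 166 165 166]
 [165 166 168 168 170 170 169 168 170 175 110 158 174 169 168 171 176]
 [167 168 170 169 166 165 164 166 155 106  77  83 160 177 178 145  98]
 [168 168 168 166 164 163 165 167 172 124  86  80  87 124 100  81  81]
 [168 166 165 162 163 165 166 168 170 176 114  82  80  84  83  84  85]
 [165 162 164 166 166 167 165 167 173 144 132  97  84  85  85  86  86]
 [164 166 167 167 166 168 171 176 145  96  84  84  85  86  86  87  86]]
0.04 [[230.93 166.39]] [[230.61 166.12]]
0.058 [[230.83 162.28]] [[230.5  162.01]]
0.075 [[230.72 158.33]] [[230.4  158.06]]
0.09 [[230.63 154.79]] [[230.3  154.52]]
```

The pin sits 1.1 px right of the hole column with the row matching, so it needs about (-2.5, +1.8) mm in world axes. I'll correct and lower.

Emit:
move_arm(targets=[[[2.5,1.8,0],[0,0,0],1],[[2.5,1.8,10],[0,0,0],1],[[2.5,1.8,20],[0,0,0],1],[[2.5,1.8,27],[0,0,0],1],[[2.5,1.8,27],[0,0,0],1]])

```text
clock: 12.22
tcp_pos: [0.6309, 0.2319, 0.0864]
orientation: [-0.0, 0.001, 1.0, 0.0]
wrist_force: [1.2, 0.9, -1.5]
finger_gap: 0.0091
grip_force: 38.9
```

```bash
python3 - <<'E'
from h import *
p,g,s=feet(None,0,0,2);print(env.get_state()["wrist_force"])
u=proj(p,[.634,.2315,.05])[0].round().astype(int)
x0,y0=u-[8,6]
print(x0,y0);print(g[y0:y0+16,x0:x0+17].round().astype(int))
E
```

```text
tcp spread [0.0146829  0.00857363 0.17569206] mean [630.9390784  231.90001276  87.06280576]
[ 0.88293175  1.24256443 -1.93140396]
223 158
[[136 136 137 136 138 133 102  89 100 139 146 140 136 137 138 137 135]
 [137 138 138 138 139 133 100  87  98 134 140 140 139 138 138 136 135]
 [139 140 139 137 138 138 102  85 105 142 140 136 138 141 140 140 138]
 [140 137 133 147 168 158 105  82 111 162 158 138 134 137 137 138 139]
 [132 147 164 167 172 160 107  82 111 160 169 162 149 139 137 134 134]
 [165 167 167 169 171 160 107  83  99 159 170 170 171 159 140 137 137]
 [167 168 168 167 168 167 111  84  90 161 175 169 168 167 161 150 142]
 [168 166 164 165 169 164 108  85  80 146 170 167 165 164 163 164 161]
 [164 166 165 166 170 124  88  88  74 125 165 166 163 163 166 169 169]
 [166 166 166 167 172 169 108  83  78  96 156 167 165 168 167 165 166]
 [165 167 168 169 170 172 174 109  77  77 160 176 171 168 168 171 176]
 [168 168 170 169 166 166 168 171 110  78  85 162 177 176 177 144  99]
 [168 169 168 166 164 163 167 174 182 118  81  88  88 122 100  82  80]
 [168 165 165 164 164 166 170 178 120  84  85  85  80  84  82  84  85]
 [165 164 164 166 167 168 170 112  79  85  86  86  85  84  86  86  87]
 [164 166 168 168 166 169 174 179 116  82  85  86  86  86  87  86  87]]
```

Emit:
move_arm(targets=[[[0,0,8],[0,0,0],1],[[0,0,16],[0,0,0],1],[[0,0,24],[0,0,0],1],[[0,0,25],[0,0,0],1],[[0,0,25],[0,0,0],1]])

```text
clock: 12.95
tcp_pos: [0.631, 0.2319, 0.0622]
orientation: [-0.0, 0.001, 1.0, 0.0]
wrist_force: [1.1, 1.8, -2.4]
finger_gap: 0.0088
grip_force: 39.0
```

```bash
python3 -c "
from h import *
go([.572,.004,.18],90);print(env.get_state()['wrist_force'])"
```

```text
tcp [631.  231.9  62.2] yaw y 89.9 t 12.95
shift [  58.6 -228.  -117.9]
turn [ 0.001 -0.001 -0.009]
[ 1.09472967  1.76826475 -2.36344998]
```

Emit:
move_arm(targets=[[[0,0,0],[0,0,0],-1],[[0,0,0],[0,0,0],-1],[[0,0,0],[0,0,0],-1],[[0,0,0],[0,0,0],-1],[[0,0,-40],[0,0,0],-1]])

```text
clock: 13.58
tcp_pos: [0.6281, 0.2311, 0.0992]
orientation: [-0.004, 0.001, 1.0, -0.001]
wrist_force: [0.1, 0.8, -1.0]
finger_gap: 0.0854
grip_force: 0.0
```

Emit:
move_arm(targets=[[[0,0,-60],[0,0,0],-1],[[15,-55,-78],[0,0,0],-1],[[30,-112,-78],[0,0,0],-1],[[45,-170,-78],[0,0,0],-1],[[58,-227,-78],[0,0,0],-1]])

```text
clock: 14.2
tcp_pos: [0.5719, 0.0033, 0.1809]
orientation: [0.0, 0.001, 1.0, -0.0]
wrist_force: [0.3, -1.0, -0.3]
finger_gap: 0.0855
grip_force: 0.0
```

```bash
python3 - <<'E'
from h import *
p,g,s=feet(None,0,0,2)
u=proj(p,[.634,.2315,.05])[0].round().astype(int)
x0,y0=u-[8,18]
print(x0,y0);print(g[y0:y0+26:2,x0:x0+17].round().astype(int))
go([.573,.004,.06],90)
u=proj(p,[.573,.004,.05])[0].round().astype(int);x0,y0=u-[10,16]
cv2.imwrite("pics/b.png",cv2.resize(p["pixels"][90:250,150:330,::-1],None,fx=3.5,fy=3.5,interpolation=cv2.INTER_CUBIC))
E
```

```text
tcp spread [0.46527892 1.50501449 0.02920861] mean [570.95632979  -1.51490247 180.8576061 ]
223 146
[[135 135 137 137 137 137 136 138 137 138 138 137 139 138 136 141 144]
 [138 138 138 139 139 138 138 138 139 139 138 138 140 140 140 140 139]
 [139 138 139 140 140 140 141 139 138 138 138 140 141 140 140 138 139]
 [139 136 137 136 138 141 150 162 142 135 135 135 136 140 141 140 138]
 [137 138 139 139 142 121  93  87  95 134 142 138 137 138 139 138 138]
 [137 138 140 140 142 132  97  86  97 137 142 139 140 140 140 141 142]
 [136 136 137 135 136 134  99  86 100 136 143 140 137 137 137 137 135]
 [139 140 139 137 138 142 102  84 106 142 140 137 138 140 140 139 139]
 [133 147 165 167 171 164 108  82 112 161 169 162 149 140 136 135 135]
 [168 170 168 167 168 175 114  84  90 161 174 169 168 167 161 150 141]
 [164 165 166 167 171 124  88  88  80 127 165 167 164 163 166 170 168]
 [166 168 168 169 170 172 173 108  78  76 160 176 170 167 168 171 177]
 [169 170 168 166 164 163 166 170 175 112  77  84 163 146  98  82  81]]
tcp [571.4  -0.  180.9] yaw y 89.5 t 14.3
shift [ -1.6   4.2 120.9]
turn [-0.009 -0.001 -0.048]
```

View pics/b.png

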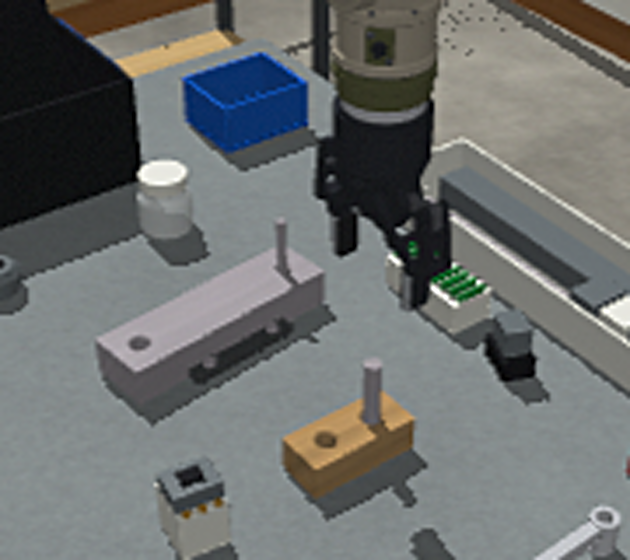

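The thin pin now stands home and upright in the narrow hole at (281,245) in the crop, with the thick pin still in the stand at (372,390). Next the thick pin: lower and grip.

Emit:
move_arm(targets=[[[0,0,40],[0,0,0],-1],[[0,0,90],[0,0,0],-1],[[0,0,119],[0,0,0],-1],[[0,0,119],[0,0,0],-1],[[0,0,119],[0,0,0],1]])

```text
clock: 14.92
tcp_pos: [0.5736, 0.0052, 0.0628]
orientation: [0.001, 0.001, 1.0, -0.0]
wrist_force: [0.2, -0.3, -0.4]
finger_gap: 0.0698
grip_force: 0.0
```

Emit:
move_arm(targets=[[[0,0,0],[0,0,0],1],[[0,0,0],[0,0,0],1],[[0,0,0],[0,0,0],1],[[0,0,0],[0,0,0],1],[[0,0,0],[0,0,0],1]])

```text
clock: 15.55
tcp_pos: [0.5732, 0.0047, 0.0624]
orientation: [0.001, 0.001, 1.0, -0.0]
wrist_force: [-1.5, -0.2, 5.3]
finger_gap: 0.0152
grip_force: 39.1
```

Emit:
move_arm(targets=[[[0,0,-40],[0,0,0],1],[[0,0,-80],[0,0,0],1],[[25,50,-90],[0,0,0],1],[[55,100,-90],[0,0,0],1],[[80,150,-90],[0,0,0],1]])

```text
clock: 16.18
tcp_pos: [0.4914, 0.1562, 0.1513]
orientation: [-0.0, 0.001, 1.0, 0.0]
wrist_force: [0.6, -0.2, -1.7]
finger_gap: 0.0151
grip_force: 39.8
```

```bash
python3 -c "
from h import *
env.read_camera('side')
go([.454,.2125,.119],90)"
```

```text
tcp [487.4 161.4 151.1] yaw y 90.2 t 16.225
shift [33.1 51.1 32.5]
turn [ 0.024 -0.025  0.017]
```

Emit:
move_arm(targets=[[[19,29,0],[0,0,0],1],[[38,57,8],[0,0,0],1],[[38,57,33],[0,0,0],1],[[38,57,33],[0,0,0],1],[[38,57,33],[0,0,0],1]])

```text
clock: 16.85
tcp_pos: [0.4552, 0.2118, 0.1188]
orientation: [-0.0, 0.001, 1.0, 0.0]
wrist_force: [0.7, 0.3, -1.1]
finger_gap: 0.0147
grip_force: 40.0
```

```bash
python3 - <<'E'
from h import *
p,g,s=feet(None,0,0,3)
u=proj(p,[.455,.212,.05])[0].round().astype(int)
x0,y0=u-[9,16]
print(x0,y0);print(g[y0:y0+26,x0:x0+19].round().astype(int))
for z in (.04,s[2]-.0544,.085): print(z,proj(p,[s[0],s[1],z]).round(2),proj(p,[.455,.212,z]).round(2))
E
```

```text
tcp spread [0.09938105 0.01247488 0.08033696] mean [455.75714977 211.86415524 119.2846807 ]
180 169
[[133 132 134 137 141  94  84  75  32  11  12  36 112 134 132 129 130 130
  129]
 [134 131 129 130 136 104  90  94  73  59  89 127 134 133 135 134 133 133
  132]
 [136 135 133 136 138 116  90  91  93  85  97 130 134 132 131 128 130 131
  131]
 [133 134 135 135 139 125  95  90  93  85  87 125 132 130 130 131 131 131
  131]
 [134 135 134 133 135 133  97  89  92  87  79 124 133 129 130 131 130 129
  129]
 [133 133 133 133 132 134  99  89  93  89  76 126 137 132 130 130 132 132
  130]
 [130 132 131 131 131 136 102  90  93  89  74 118 133 132 130 132 132 130
  128]
 [135 131 128 130 135 141 105  90  94  90  77 116 134 132 131 130 129 143
  162]
 [136 134 132 134 134 137 112  92  93  91  78  98 128 129 125 142 163 166
  166]
 [132 133 134 136 135 137 117  94  92  92  79  91 124 146 162 166 165 164
  163]
 [130 130 132 135 136 137 120  95  91  92  81  98 159 169 166 164 163 165
  165]
 [132 132 135 136 136 136 125  94  91  92  83  92 158 168 165 164 166 166
  166]
 [132 135 138 134 131 132 13
[... 545 characters left out ...]
172 169 167 169 172 142  84  76  88  90  82  99 158 169 165 163 163
  162]
 [146 171 173 169 170 175 174 115  77  82  86 124 172 179 172 168 164 162
  164]
 [ 79 118 170 178 176 175 177 176 155 155 104  83  88  82 155 169 165 168
  175]
 [ 78  78 124 174 180 174 169 170 171 180 114  79  82  77 106 164 177 141
  110]
 [ 83  83  81 100 165 175 170 169 170 176 110  76  83  83  80 121 132  93
   77]
 [ 84  87  82  77  99 145 172 174 171 171 151  99  83  85  82  80  82  79
   80]
 [ 86  86  83  81  80  79 140 171 170 171 180 116  81  81  82  81  81  82
   82]]
0.04 [[189.67 187.39]] [[189.45 187.45]]
0.06488468069634742 [[188.96 181.53]] [[188.74 181.59]]
0.085 [[188.37 176.68]] [[188.14 176.74]]
```

The pin foot centre sits about 1 mm right of and 2 mm above its place over the hole. I'll correct by about (-2.1, -0.9) mm and probe downward.

Emit:
move_arm(targets=[[[2.2,-0.9,8],[0,0,0],1],[[2.2,-0.9,16],[0,0,0],1],[[2.2,-0.9,22],[0,0,0],1],[[2.2,-0.9,27],[0,0,0],1],[[2.2,-0.9,28],[0,0,0],1]])

```text
clock: 17.62
tcp_pos: [0.4525, 0.2112, 0.09]
orientation: [-0.0, 0.001, 1.0, -0.0]
wrist_force: [0.7, -0.3, -1.7]
finger_gap: 0.0145
grip_force: 40.0
```

```bash
python3 - <<'E'
from h import *
p,g,s=feet(None,0,0,2);print(env.get_state()["wrist_force"])
u=proj(p,[.455,.212,.05])[0].round().astype(int)
x0,y0=u-[9,6]
print(x0,y0);print(g[y0:y0+16,x0:x0+16].round().astype(int))
E
```

```text
tcp spread [0.0685863  0.01548243 0.1338339 ] mean [452.6460143  211.20746818  90.3094624 ]
[-0.23522824  0.84775071 -0.8331079 ]
180 179
[[130 129 131 136 137 130  97  90  93  87  82 142 166 166 165 164]
 [132 132 135 135 137 140  99  89  93  88  66 154 170 164 164 164]
 [132 134 137 134 132 136  98  88  93  88  68 153 168 165 165 166]
 [131 132 132 130 130 149 118  93  92  89  68 158 172 166 165 164]
 [131 130 126 142 163 175 123  90  92  90  73 132 164 166 165 164]
 [127 142 163 168 169 173 138  96  92  89  76 104 160 168 166 167]
 [163 169 168 167 166 172 140  95  90  90  79 104 164 173 170 168]
 [170 166 165 168 169 173 159 105  90  91  82  91 147 170 169 165]
 [170 167 168 168 168 171 150  98  88  93  86  72  98 159 169 165]
 [178 173 169 168 168 172 142  96  88  92  88  73 102 162 170 164]
 [145 171 173 168 170 175 174 112  84  91  89  80  78 161 173 167]
 [ 78 118 170 178 176 175 177 177 111  80  85  86  82  81 154 168]
 [ 78  78 124 174 179 173 169 172 177 113  82  86  84  76 158 175]
 [ 82  82  83 100 164 175 170 171 177 111  78  84  84  80  86 120]
 [ 84  85  82  77  99 144 172 175 176 180 116  82  86  86  81  81]
 [ 86  86  82  81  80  79 141 172 177 115  81  85  85  82  82  80]]
```

Emit:
move_arm(targets=[[[0,0,8],[0,0,0],1],[[0,0,16],[0,0,0],1],[[0,0,24],[0,0,0],1],[[0,0,27],[0,0,0],1],[[0,0,27],[0,0,0],1]])

```text
clock: 18.35
tcp_pos: [0.4525, 0.2111, 0.0632]
orientation: [-0.0, 0.001, 1.0, -0.0]
wrist_force: [0.7, 0.8, -1.8]
finger_gap: 0.0148
grip_force: 40.0
```

Emit:
move_arm(targets=[[[0,0,0],[0,0,0],-1],[[0,0,0],[0,0,0],-1],[[0,0,0],[0,0,0],-1],[[0,0,0],[0,0,0],-1],[[0,0,-45],[0,0,0],-1]])

```text
clock: 18.98
tcp_pos: [0.4499, 0.2103, 0.1061]
orientation: [-0.004, 0.001, 1.0, -0.001]
wrist_force: [0.9, 0.4, 0.5]
finger_gap: 0.0855
grip_force: 0.0
```

Emit:
move_arm(targets=[[[0,0,-60],[0,0,0],-1],[[-10,-55,-80],[0,0,0],-1],[[-20,-112,-90],[0,0,0],-1],[[-30,-170,-90],[0,0,0],-1],[[-40,-230,-90],[0,0,0],-1]])

```text
clock: 19.6
tcp_pos: [0.4927, -0.0206, 0.199]
orientation: [0.001, 0.001, 1.0, -0.0]
wrist_force: [0.6, -0.6, 0.1]
finger_gap: 0.0855
grip_force: 0.0
```

```bash
python3 - <<'E'
from h import *
p,g,s=feet(None,0,0,2)
go([.5255,-.213,.10],93.2)
cv2.imwrite("pics/c.png",cv2.resize(p["pixels"][90:250,150:330,::-1],None,fx=3.5,fy=3.5,interpolation=cv2.INTER_CUBIC))
E
```

```text
tcp spread [0.36205432 1.67878785 0.09405814] mean [493.90889968 -25.80855555 198.74083835]
tcp [493.5 -24.1 198.6] yaw y 89.5 t 19.7
shift [ -33.5 -188.4   99. ]
turn [-0.011  0.009 -0.372]
```

View pics/c.png

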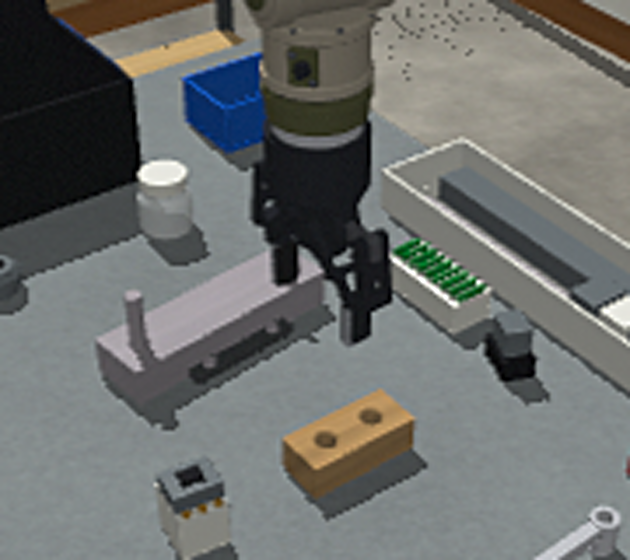

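The thick pin stands upright in the wide hole at (136,325) and the stand is empty. Moving on to the lever.

Emit:
move_arm(targets=[[[-10,-60,0],[0,0,-0.1],-1],[[-20,-120,20],[0,0,-0.2],-1],[[-29,-175,50],[0,0,-0.32],-1],[[-33,-193,95],[0,0,-0.32],-1],[[-33,-193,100],[0,0,-0.32],-1]])

```text
clock: 20.32
tcp_pos: [0.5228, -0.2114, 0.095]
orientation: [-0.003, -0.026, 1.0, 0.002]
wrist_force: [-1.0, 1.3, 0.3]
finger_gap: 0.0856
grip_force: 0.0
```

```bash
python3 - <<'E'
from h import *
p=env.read_camera("top");q=env.read_camera("side")
go([.5255,-.213,.007],93.2)
for t in("hub_bore","eye_bore","lever_balance"):
  for c in(p,q):
    r=env.landmark_of(t,c);print(t,[np.round(d["centre"]*1,4) for d in r[:1]])
r=env.regions_of("hub_bore",q)
im=q["pixels"][210:310,240:370,::-1]
cv2.imwrite("pics/d.png",cv2.resize(im,None,fx=5,fy=5,interpolation=cv2.INTER_CUBIC))
E
```

```text
tcp [ 524.3 -210.6   98. ] yaw y 93.1 t 20.425
shift [-1.2 -2.7 91. ]
turn [ 0.011 -0.011 -0.007]
hub_bore []
hub_bore [array([ 0.4762, -0.2177, -0.001 ])]
eye_bore [array([ 0.6564, -0.205 , -0.0009])]
eye_bore [array([ 0.6547, -0.206 ,  0.0015])]
lever_balance [array([ 0.5429,  0.2225, -0.0019])]
lever_balance [array([ 0.529 , -0.2165,  0.0256])]
```

View pics/d.png

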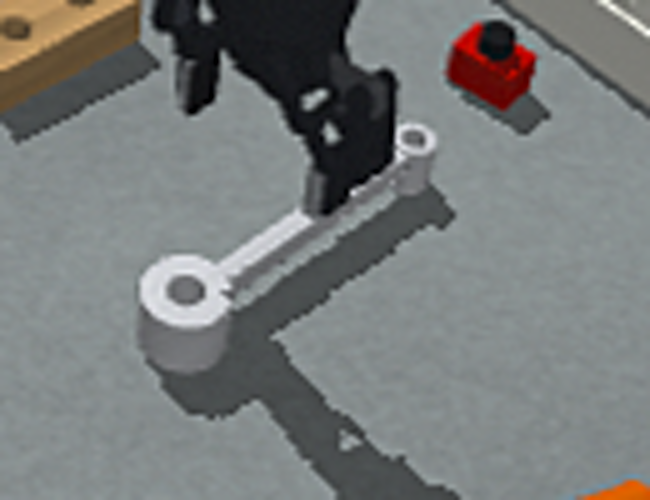

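The gripper straddles the arm, with the hub top at (185,290) and the eye at (413,138) in the crop. Lower and grip.

Emit:
move_arm(targets=[[[-1,-2,40],[0,0,0],-1],[[-1,-2,80],[0,0,0],-1],[[-1,-2,91],[0,0,0],-1],[[-1,-2,91],[0,0,0],-1],[[-1,-2,91],[0,0,0],1]], squeeze=80)

```text
clock: 21.4
tcp_pos: [0.5274, -0.2145, 0.0092]
orientation: [0.001, -0.027, 1.0, -0.001]
wrist_force: [0.2, -1.1, -0.5]
finger_gap: 0.0694
grip_force: 0.0
```

Emit:
move_arm(targets=[[[0,0,0],[0,0,0],1],[[0,0,0],[0,0,0],1],[[0,0,0],[0,0,0],1],[[0,0,0],[0,0,0],1],[[0,0,0],[0,0,0],1]])

```text
clock: 22.02
tcp_pos: [0.5265, -0.2139, 0.0082]
orientation: [0.0, -0.027, 1.0, -0.0]
wrist_force: [-0.7, 1.4, 7.0]
finger_gap: 0.0129
grip_force: 79.7
```

Emit:
move_arm(targets=[[[0,0,-30],[0,0,0],1],[[0,0,-70],[0,0,0],1],[[0,0,-110],[0,0,0],1],[[0,0,-155],[0,0,0],1],[[0,0,-155],[0,0,0],1]])

```text
clock: 22.65
tcp_pos: [0.528, -0.215, 0.1656]
orientation: [0.003, -0.027, 1.0, -0.002]
wrist_force: [1.4, -0.9, -4.3]
finger_gap: 0.0127
grip_force: 78.8
```

```bash
python3 - <<'E'
from h import *
q=env.read_camera("side");s=env.get_state()
print({k:np.round(s[k],4) for k in("wrist_force","ft_torque","finger_gap","grip_force")})
for t in("hub_bore","eye_bore","lever_balance"):
    r=env.landmark_of(t,q);print(t,[np.round(d["centre"]*1,4) for d in r[:1]])
go([.505,.217,.175],96.6)
E
```

```text
{'wrist_force': array([-0.283 ,  0.5672, -4.2764]), 'ft_torque': array([0.0104, 0.0071, 0.0819]), 'finger_gap': np.float64(0.0125), 'grip_force': np.float64(78.7516)}
hub_bore [array([ 0.4783, -0.2196,  0.1516])]
eye_bore [array([ 0.6573, -0.2098,  0.1572])]
lever_balance [array([ 0.5305, -0.2155,  0.1832])]
tcp [ 524.7 -213.1  160. ] yaw y 93.1 t 22.85
shift [ -3.6 430.5 -13.9]
turn [ 0.015 -0.02  -0.35 ]
```

Emit:
move_arm(targets=[[[0,25,0],[0,0,0],1],[[-1,70,0],[0,0,-0.05],1],[[-1,120,0],[0,0,-0.1],1],[[-1,170,0],[0,0,-0.15],1],[[-2,220,0],[0,0,-0.2],1]])

```text
clock: 23.48
tcp_pos: [0.5146, 0.0075, 0.1604]
orientation: [-0.002, -0.044, 0.999, 0.0]
wrist_force: [0.7, 0.4, -4.3]
finger_gap: 0.0125
grip_force: 78.7
```

Emit:
move_arm(targets=[[[0,50,0],[0,0,0],1],[[-1,100,0],[0,0,-0.05],1],[[-1,150,0],[0,0,-0.1],1],[[-1,190,0],[0,0,-0.1],1],[[-1,205,0],[0,0,-0.1],1]])

```text
clock: 24.1
tcp_pos: [0.4972, 0.212, 0.1604]
orientation: [-0.002, -0.055, 0.999, -0.0]
wrist_force: [0.6, 0.0, -4.0]
finger_gap: 0.0124
grip_force: 78.9
```

```bash
python3 - <<'E'
from h import *
for _ in range(6): q=env.read_camera("side")
go([.5063,.2176,.136],96.5)
p=env.read_camera("top")
for t in("hub_bore","eye_bore","lever_balance"):
  for c in(p,q):
    r=env.landmark_of(t,c);print(t,[np.round(d["centre"]*1,4) for d in r[:1]])
E
```

```text
tcp [498.9 208.9 162. ] yaw y 96.0 t 24.4
shift [-8.3  7.9 26. ]
turn [-0.003 -0.005 -0.049]
hub_bore [array([0.451 , 0.2058, 0.1543])]
hub_bore [array([0.4487, 0.2026, 0.1516])]
eye_bore [array([0.6287, 0.2247, 0.154 ])]
eye_bore [array([0.6257, 0.217 , 0.1555])]
lever_balance [array([0.4972, 0.2115, 0.179 ])]
lever_balance [array([0.5016, 0.2046, 0.1802])]
```

Emit:
move_arm(targets=[[[-4,4,0],[0,0,-0.05],1],[[-8,8,8],[0,0,-0.05],1],[[-8,8,18],[0,0,-0.05],1],[[-8,8,26],[0,0,-0.05],1],[[-8,8,26],[0,0,-0.05],1]])

```text
clock: 25.38
tcp_pos: [0.5051, 0.2188, 0.1352]
orientation: [-0.001, -0.058, 0.998, -0.0]
wrist_force: [-0.5, 0.0, -3.9]
finger_gap: 0.0126
grip_force: 78.9
```

```bash
python3 - <<'E'
from h import *
for _ in range(6): q=env.read_camera("side")
go([.5063,.2176,.136],96.5)
p=env.read_camera("top")
for t in("hub_bore","eye_bore","lever_balance"):
  for c in(p,q):
    r=env.landmark_of(t,c);print(t,[np.round(d["centre"]*1,4) for d in r[:1]])
s=env.get_state();print(np.abs(s["qvel"]).max(),s["wrist_force"],s["grip_force"])
cv2.imwrite("pics/e.png",cv2.resize(q["pixels"][90:250,130:310,::-1],None,fx=3.5,fy=3.5,interpolation=cv2.INTER_CUBIC))
E
```

```text
tcp [506.4 219.  137. ] yaw y 96.6 t 25.675
shift [ 0.2 -1.4  1. ]
turn [0.001 0.005 0.01 ]
hub_bore [array([0.4524, 0.2126, 0.1308])]
hub_bore [array([0.4579, 0.21  , 0.1267])]
eye_bore [array([0.6361, 0.2379, 0.1293])]
eye_bore [array([0.6348, 0.2329, 0.1305])]
lever_balance [array([0.5041, 0.2209, 0.1534])]
lever_balance [array([0.508 , 0.2153, 0.1554])]
0.0013871591711358874 [ 0.01847303  0.4818563  -3.57842515] 78.85916948318481
```

View pics/e.png

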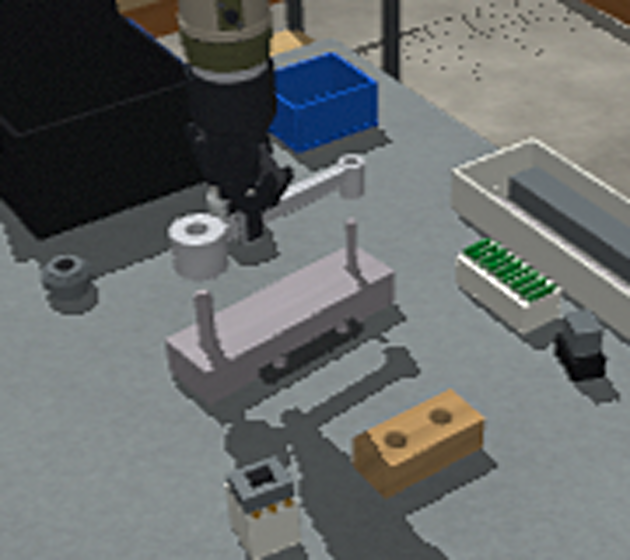

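The lever is held level and still. The hub at (198,240) is above the thick pin at (204,300), and the eye at (351,170) is above the thin pin at (350,230). Errors are a few mm, well within tolerance.

```bash
python3 -c "
from workcell import env
print(env.hand_in())"
```

```text
the job is handed in; nothing more can be done
None
```

I handed the job in with both pins released and upright in their own holes and the lever held level and still above them. At the last look the hub bore was about 1 mm and the eye bore about 4 mm off their hole axes, with the underside about 30 mm above the pin tops; no verdict came back.

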